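# Hold the spring clip open around the claim card

### The job

At the shoe shine ledge, pick up the red-winged spring clip, squeeze its wings so that the jaws spread wide, and bring it down over the top edge of the ivory claim card, near the middle, with one jaw on each side and the clip upright and in line with the card. Finish while still holding it there, gaping around the card edge without touching the card, so that a colleague can slip the receipt in. Do not shift the two card stands or disturb the other things on the ledge.

Things in the scene. Friction and masses are not known exactly. Their poses are not given: they have to be found in the camera images.
- clip_grip (a point): Midway between the red wings of the spring clip, 70 mm above its underside. z up; y is the way the wings are squeezed and the jaws open; x runs along the jaws. Wings 36 mm wide along x. Shut, they flare in a V, 58 mm over their upper tips (78 mm above the underside). Fully squeezed they stand parallel, 32 mm over the outer faces, spanning 18 mm below to 16 mm above this point.
- clip_mouth (a point): Point on the clip midway between its two jaw tips, 67 mm below clip_grip along the clip's z, 3 mm above the underside of the shut jaws; same axes. Fully squeezed, the tips are level with this point, about 31 mm apart inside (15 mm to each side), and the space between them is free up to 35 mm above it.
- jaw_a (a joint): Turn of the clip's +y lever about the pivot rod, rad: 0 jaws shut, 0.35 fully spread (firm stop). A spring shuts it: squeezing the wing tips takes about 4 N to begin and 8 to 10 N to reach the stop, which bears a grip of 25 N.
- jaw_b (a joint): The same for the -y lever; the two move together, mirrored.
- card_edge (a point): Middle of the top edge of the IVORY card. The stiff upright card is 90 mm wide along x and 3 mm thick along y, its top edge level, 130 mm above the ledge; x runs along the edge, y square to the card's face, z up. It is fixed in a loose wooden stand (0.8 kg, foot 110 x 64 x 30 mm, brass strip up to 36 mm); 94 mm of card stands free.
- green_card_edge (a point): The same point of the other, GREEN card in an identical stand; not to be used or shifted. The two stands may stand either way round, left or right.
- clip: Loose spring clip, 0.08 kg, standing upright on its shut jaws: two chrome jaws below (40 mm along x), two red wings above, a brass pivot rod (46 mm along x) 45 mm above the underside. Origin at the centre of the shut jaws' underside, axes as clip_grip.
- stand_ivory: The stand with the ivory card; origin under the centre of its foot, axes as card_edge.
- stand_green: The stand with the green card; origin under the centre of its foot.
- wax_tin: Bystander: round wax tin, 83 mm across, 25 mm high, red lid; origin under its centre.
- shoehorn: Bystander: ivory celluloid shoehorn lying flat, about 180 mm long, 6 mm thick; origin under its middle.
- shoe_tree_1: Bystander: chrome shoe tree lying on the ledge, 270 mm long, 66 mm high; origin under its middle.
- shoe_tree_2: Bystander: the second chrome shoe tree, the same.
- brush_1: Bystander: brush with a light wooden back, 150 x 50 x 43 mm, in the bakelite tray; origin under its centre.
- brush_2: Bystander: brush with a darker back, the same size, in the same tray.
Mind the look-alikes: they are no part of the job. What is shaped like the clip but orange or pink is not meant.

How it is judged (in metres and radians):
On the way:
1. the clip is picked up by the fingers, its jaws at least 30 mm clear above the ledge (height (world z) of clip_mouth above 0.03 m and contact force between the fingers and clip above 1 N), for 0.2 s.
At the end, for the whole second after the job is handed in: Clip squeezed by the fingers, levers over 0.22 rad; jaw tips 5 mm or more below the ivory card's edge, within 12 mm of its plane and 25 mm of its middle; in line and upright within 0.25 rad; still; clip and robot not touching card or stand (0.3 N) (value of joint each of jaw_a, jaw_b above 0.22 rad and z of clip_mouth in the frame of card_edge below -0.005 m and y of clip_mouth in the frame of card_edge between -0.012 and 0.012 m and x of clip_mouth in the frame of card_edge between -0.025 and 0.025 m and angle between the y axis of clip_mouth and the y axis of card_edge, either way round below 0.25 rad and angle between clip_mouth's own z axis and vertical below 0.25 rad and contact force between the fingers and clip above 2 N and contact force between each of clip, the arm, the fingers and stand_ivory below 0.3 N and linear speed of clip below 0.02 m/s and angle between stand_ivory's own z axis and vertical below 0.05 rad); the arm keeps its last pose, push and grip.
It fails at once if a card stand is shifted by more than 15 mm (distance of any of stand_ivory, stand_green from where it was at the start of the episode above 0.015 m).
It fails at once if another thing on the ledge is moved by more than 20 mm (distance of any of wax_tin, shoehorn, shoe_tree_1, shoe_tree_2, brush_1, brush_2 from where it was at the start of the episode above 0.02 m).
It also fails if it takes over 35 s, if anything falls off the work surface, if the arm or the gripper's body presses on something with over 40 N, if the wrist force passes 120 N, or if a joint passes its speed limit or range.

### The arm

A 6-joint arm with a two-finger parallel gripper is mounted at the origin on the work surface. World frame = base frame: x ahead of the robot, y to its left, z up, the work surface at z = 0. Lengths are in m, angles in degrees, forces in N, time in s.
With the tool pointing down it reaches from about 0.325 to 0.775 m from the base axis. Payload 5.5 kg.
Tool frame: the origin (TCP) lies between the finger pads; the fingertips stand 14 mm ahead of it and the grasp point (between the pads) lies 5 mm behind it (env.tip_reach is the distance from the TCP to the fingertips, in m); z points along the fingers, y is the direction in which the jaws open and shut (so a half turn about z gives the same grasp; the last joint's range is limited). The gripper opens to 88 mm and grips with 3 to 60 N. Pads are 20 mm wide; open, the fingers measure 115 mm over their backs; the gripper's body (75 mm by 178 mm) begins 61 mm behind the grasp point.
Start: joints at [-69.54, 5.22, 70.514, -0, 104.267, -3.249], TCP at [0.241, -0.549, 0.237] pointing down, gripper open.
Joint ranges: [-164.24, 164.24], [-49.07, 125.15], [9.68, 141.18], [-86.29, 266.29], [3.28, 154.24], [-151.56, 151.56]. Speed limits (degrees/s): [147.25, 147.25, 172.46, 180, 180, 180].

### API

Orientations are given as [roll, pitch, yaw] about the fixed x, y, z axes, in that order (R = Rz(yaw) Ry(pitch) Rx(roll)).
In Python, from bench import env gives the robot as it stands.
- The arm moves only by the tool arm_command, never from a script. Its argument "steps" is one flat list of numbers, 6 for each row, row after row: the shift along the tool's x, y, z scaled (see below), then the turn, a rotation vector about the tool's x, y, z scaled (see below). In form: [tx, ty, tz, ax, ay, az, tx, ty, tz, ax, ay, az, ...]. A call has 1 to 8 rows; each row shifts and turns the pose as measured when the row begins, along the tool's axes as they then stand; what a row does not reach is not made up. The controller multiplies each number of a shift by 30 mm and each number of a turn by 2 pi rad. A row lasts 1/12 s, in which the tool goes at most 41.7 mm and 7.16 degrees, less where a joint would pass 70% of its speed; a pose out of reach is approached as far as the arm can. A call with a number of a shift or a turn outside -1 to 1 is refused whole. A call with a gripper value outside its range is refused whole. "grip" is the closure, from 0 (fully open) to 1 (shut), set as the call begins (left out, the last holds). The fingers move at their own pace and stop on an object; "squeeze" is the grip in N (left out, the last holds). Time passes only in rows, so rows that do not move let the fingers close. It gives the time, the measured TCP pose, the force and the opening at its end, in the units of the state.
- env.get_obs(): the state, without advancing time (a new reading comes with each control period).
- env.snapshot(name): name is "scene" or "top" or "wrist"; returns a dict with "color" (420x560x3 uint8, red, green, blue), "range_z" (420x560 float32, m along the optical axis (not along the pixel's ray), 0 where there is no reading), "fx", "fy", "cx", "cy" (pixels), "T" (4x4, takes a point from camera to world coordinates). Camera axes: x right, y down, z forward; pixel columns grow to the right and rows downward; lengths in m; the calibration is good to about 2 mm. A picture is of the moment at which its call begins.
- env.finish_job(): hands the job in, once; it reports no verdict.
Trained networks look in a picture, given as the dict that the camera call returned (one of the last four; its "shot" number tells which), for a name from the list of things; names that differ only in an ending like _2 or _b are one class to them, and where a whole thing is asked for, a point or a joint stands for the part that bears it (a point fixed in the world has none). Each returns a list of dicts, best first, with "conf" (0 to 1); they miss things now and then, are a little off and sometimes report something else, mostly with a low value. They report only what shows in the picture. A call takes as long as a camera call. They do not tell look-alikes from the thing itself.
- env.look_for(picture, thing): "extent" ([left, top, width, height] in pixels, round what is visible of it).
The state is a dict: "time_s": time; "joints": joint angles; "qd": joint speeds; "joint_torque": joint torques, N m; "position": TCP position; "tcp_rot": TCP orientation; "wrist_force": force on the tool from outside, world axes, zero at the start; "moment": the same for the moment, N m; "grip_width": opening from 0.0 (shut) to 1.0 (fully open).
Only numpy, scipy, OpenCV 4.12 (cv2) and the standard library are available. Lean on these libraries where they do the work, as an engineer would, in place of code of your own. Each camera call takes 0.05 s, during which the arm holds its last target.

## Working session

There is one attempt and no reset: what is moved stays moved. The work goes in short steps, Python scripts to look and compute and a tool call to move; the robot and the scene stay as the last step left them, time stands still between calls to the robot, and variables do not carry over. Pictures are saved under pics/ and viewed, and the job is handed in when it is done.

Besides the shell and the picture viewer there is one more tool, called after "Request:" in YAML: its name, and indented under it one key for each argument. arm_command: Moves the arm, as the interface text tells. Its arguments: {"type":"object","properties":{"steps":{"type":"array"},"grip":{"type":"number"},"squeeze":{"type":"number"}},"required":["steps"]}

```bash
mkdir -p pics; ls
cat > h.py <<'E'
import numpy as np,cv2
from bench import env
def snap(n,f):
    s=env.snapshot(n); cv2.imwrite('pics/%s.png'%f,s['color'][:,:,::-1]); 
    np.savez('pics/%s.npz'%f,**{k:s[k] for k in('color','range_z','fx','fy','cx','cy','T')}); return s
def cloud(s):
    z=np.array(s['range_z']);v,u=np.mgrid[:z.shape[0],:z.shape[1]]
    P=np.stack([(u-s['cx'])/s['fx']*z,(v-s['cy'])/s['fy']*z,z,np.ones_like(z)],-1)
    W=P@np.array(s['T']).T; W=W[...,:3].copy(); W[z==0]=np.nan; return W
E
python3 - <<'E'
from h import *
np.set_printoptions(precision=4,suppress=True)
for n in('scene','top'):
    s=snap(n,n+'1'); print(n,s['fx'],s['cx'],s['cy']);print(np.array(s['T']))
    W=cloud(s)
    for t in('clip','stand_ivory','stand_green','card_edge'):
        for d in env.look_for(s,t)[:4]:
            l,tp,w,h=d['extent'];u,v=int(l+w/2),int(tp+h/2);print(t,d, W[min(v,419),min(u,559)],s['color'][v,u])
print(env.get_obs())
E
```

```text
pics
scene 432.27448339414315 278.7831147168932 211.82590850534123
[[-0.4169  0.6169 -0.6675  1.4051]
 [ 0.9088  0.2978 -0.2924  0.2145]
 [ 0.0184 -0.7285 -0.6848  0.9527]
 [ 0.      0.      0.      1.    ]]
clip {'extent': [293.8, 215.4, 18.8, 29.9], 'conf': 0.96} [ 0.5919 -0.0656  0.079 ] [255 160  77]
clip {'extent': [306.8, 177.2, 15.2, 22.8], 'conf': 0.86} [ 0.3987 -0.1068  0.0727] [207 122 134]
clip {'extent': [337.6, 186.2, 19.5, 28.5], 'conf': 0.77} [0.3835 0.0005 0.0513] [247 173  84]
clip {'extent': [310.6, 199.4, 20.2, 27.6], 'conf': 0.75} [ 0.4734 -0.0561  0.0483] [224 233 213]
stand_ivory {'extent': [235.3, 182.6, 32.0, 52.2], 'conf': 0.62} [ 0.5675 -0.2436  0.0719] [149 129  98]
stand_green {'extent': [413.7, 260.1, 42.3, 63.7], 'conf': 0.73} [0.6114 0.3142 0.038 ] [228 189  96]
card_edge {'extent': [232.9, 186.1, 31.9, 49.1], 'conf': 0.85} [ 0.5546 -0.2614  0.0457] [143 125 100]
card_edge {'extent': [312.8, 198.2, 16.5, 30.5], 'conf': 0.16} [ 0.4944 -0.047   0.0698] [172 128 117]
top 414.3182196942136 277.68003577351885 209.19329507504548
[[ 0.0027 -0.9993  0.0381  0.4
[... 492 characters left out ...]
4 ] [185 163 109]
stand_green {'extent': [124.5, 171.5, 33.1, 35.6], 'conf': 0.69} [0.6186 0.3173 0.0308] [172 151 100]
card_edge {'extent': [290.9, 192.9, 36.7, 30.3], 'conf': 0.92} [ 0.5554 -0.2572  0.037 ] [175 157 107]
{'time_s': 0.5, 'joints': array([-69.5411,   5.2209,  70.5157,  -0.0024, 104.265 ,  -3.2483]), 'qd': array([-0.0397,  0.0042, -0.1233, -0.056 , -0.0135, -0.0614]), 'joint_torque': array([ -0.0004, -44.5665, -40.6092,   0.0698,   0.0197,  -0.    ]), 'position': array([ 0.2412, -0.5494,  0.2366]), 'tcp_rot': array([-179.9983,    0.0023,   23.7066]), 'wrist_force': array([-0.0512, -0.0787, -0.3261]), 'moment': array([0.0107, 0.0553, 0.0282]), 'grip_width': 0.9980159950301595}
```

Run:
```python
import cv2
a=cv2.imread('pics/scene1.png');b=cv2.imread('pics/top1.png')
cv2.imwrite('pics/sc_a.png',cv2.resize(a[140:340,200:470],None,fx=2.9,fy=2.9,interpolation=cv2.INTER_CUBIC))
cv2.imwrite('pics/tp_a.png',cv2.resize(b[130:300,100:350],None,fx=3.2,fy=3.2,interpolation=cv2.INTER_CUBIC))
```

```text
(no output)
```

View pics/sc_a.png

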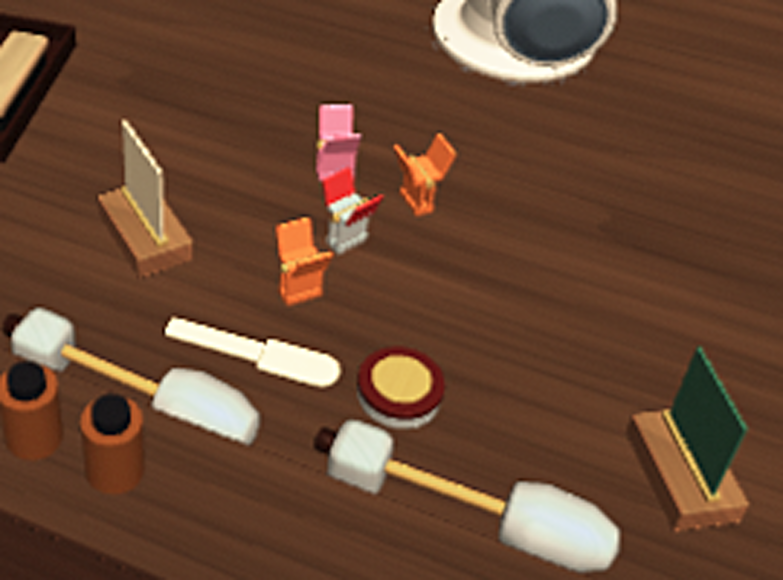

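View pics/tp_a.png

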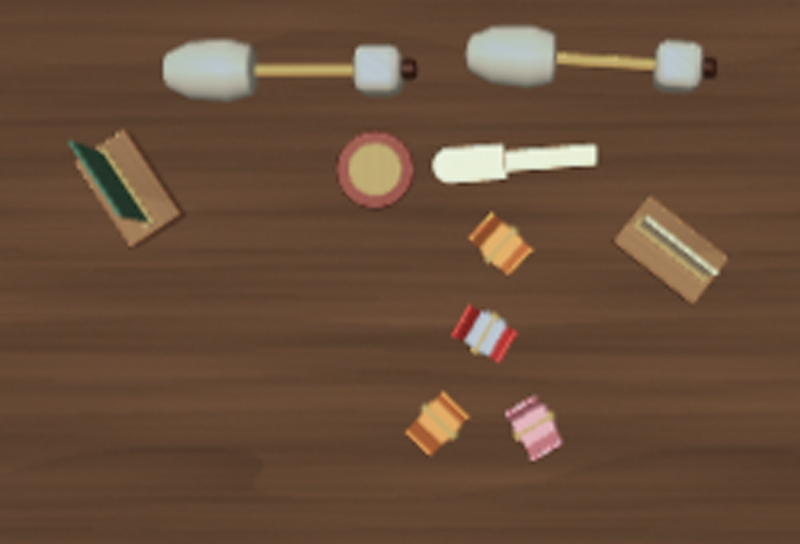

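View pics/scene1.png

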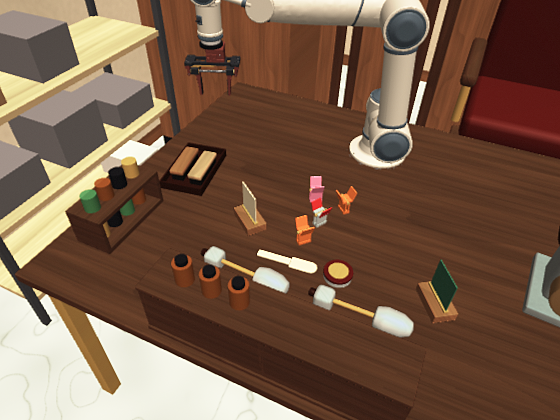

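The red clip is at top-view pixel about (245,234), with two orange clips and one pink clip around it. The ivory card stands to its right at about (309,209), and the green card is at the far left. Next I'll fit positions and take a wrist view.

```bash
cat > m.py <<'E'
from h import *
np.set_printoptions(precision=4,suppress=True)
def line(P): 
    c=P[:,:2].mean(0);u,s,v=np.linalg.svd(P[:,:2]-c);return c,v[0],np.degrees(np.arctan2(v[0][1],v[0][0])),s/np.sqrt(len(P))
def analyse(s):
    W=cloud(s);C=s['color'].astype(int);z=W[...,2]
    hsv=cv2.cvtColor(s['color'],cv2.COLOR_RGB2HSV).astype(int)
    red=((hsv[...,0]<4)|(hsv[...,0]>176))&(hsv[...,1]>170)&(C[...,0]>90)&(z>.035)&(z<.12)&(abs(W[...,0]-.466)<.06)&(abs(W[...,1]+.056)<.06)
    if red.sum()>8:
        P=W[red];print('red',len(P),P.mean(0),P.min(0),P.max(0),line(P))
    near=(abs(W[...,0]-.555)<.09)&(abs(W[...,1]+.255)<.09)
    card=near&(z>.05)&(z<.16)
    if card.sum()>8:
        P=W[card];print('card',len(P),P.mean(0),P.min(0),P.max(0),line(P)); Q=P[P[:,2]>.115]; 
        if len(Q)>4: print('cardtop',len(Q),Q.mean(0),Q.min(0),Q.max(0),line(Q))
    ft=near&(z>.02)&(z<.033)
    if ft.sum()>8:
        P=W[ft][:,:2].astype(np.float32);print('foot',len(P),cv2.minAreaRect(P),P.mean(0))
    return W
E
python3 - <<'E'
from m import *
for n in('scene1','top1'):
    print(n);analyse(dict(np.load('pics/%s.npz'%n)))
s=snap('wrist','w1');print(s['T'],s['fx'],s['cx'],s['cy'])
E
```

```text
scene1
red 128 [ 0.4625 -0.0646  0.064 ] [ 0.4353 -0.0897  0.0444] [ 0.4918 -0.0267  0.0786] (array([ 0.4625, -0.0646]), array([-0.4393, -0.8983]), np.float64(-116.06066086731917), array([0.0209, 0.0108]))
card 271 [ 0.5588 -0.2551  0.0942] [ 0.5258 -0.2946  0.0502] [ 0.5865 -0.2204  0.1328] (array([ 0.5588, -0.2551]), array([0.6138, 0.7894]), np.float64(52.13222718599188), array([0.0276, 0.001 ]))
cardtop 71 [ 0.5576 -0.256   0.1243] [ 0.5258 -0.2946  0.1152] [ 0.5852 -0.2216  0.1328] (array([ 0.5576, -0.256 ]), array([0.6157, 0.7879]), np.float64(51.99369707433771), array([0.0283, 0.0011]))
foot 369 ((0.5572980642318726, -0.25780680775642395), (0.11768732219934464, 0.06403126567602158), 52.21725082397461) [ 0.5714 -0.2509]
top1
red 50 [ 0.4693 -0.056   0.0687] [ 0.4433 -0.0909  0.0577] [ 0.4934 -0.0313  0.0808] (array([ 0.4693, -0.056 ]), array([0.4692, 0.8831]), np.float64(62.0179207351376), array([0.0212, 0.0101]))
card 90 [ 0.5564 -0.257   0.1034] [ 0.5276 -0.2929  0.0515] [ 0.5836 -0.2226  0.1354] (array([ 0.5564, -0.257 ]), array([-0.6193, -0.7852]), np.float64(-128.26410101824297), array([0.0263, 0.0009]))
cardtop 41 [ 0.5566 -0.2576  0.1278] [ 0.5292 -0.2929  0.1151] [ 0.5836 -0.223   0.1354] (array([ 0.5566, -0.2576]), array([-0.6183, -0.7859]), np.float64(-128.19172137495528), array([0.0263, 0.001 ]))
foot 379 ((0.5563246607780457, -0.2585861384868622), (0.10981056094169617, 0.06424830108880997), 51.65559387207031) [ 0.5555 -0.2564]
[[ 0.401  -0.8814 -0.2494  0.3088]
 [-0.9161 -0.3857 -0.1097 -0.52  ]
 [ 0.0005  0.2725 -0.9622  0.3851]
 [ 0.      0.      0.      1.    ]] 378.1951263213672 276.40481975757257 201.9998236713322
```

View pics/w1.png

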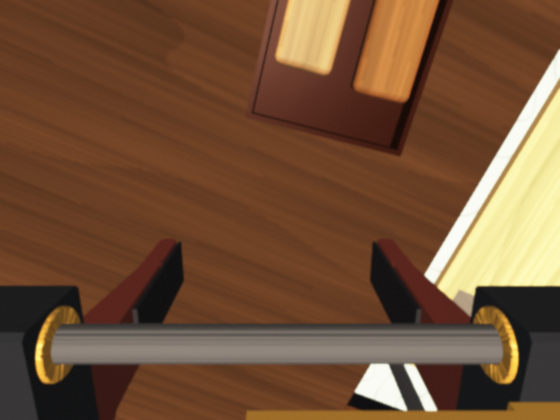

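```bash
cat > plan.py <<'E'
import sys
from h import *
from scipy.spatial.transform import Rotation as R
np.set_printoptions(precision=4,suppress=True)
x,y,z,psi,n=map(float,sys.argv[1:6]);n=int(n)
o=env.get_obs();p=np.array(o['position']);A=R.from_euler('xyz',o['tcp_rot'],degrees=True)
T=R.from_euler('xyz',[180,0,psi],degrees=True)
for i in range(n):
    k=n-i
    d=A.inv().apply(np.array([x,y,z])-p)/k; r=(A.inv()*T).as_rotvec()/k
    a=np.round(d/.03,2); b=np.round(r/(2*np.pi),4)
    print(*a,*b,sep=', ',end=',\n')
    p=p+A.apply(a*.03); A=A*R.from_rotvec(b*2*np.pi)
print(o['position'],o['tcp_rot'],o['time_s'],'end',p,A.as_euler('xyz',degrees=True))
E
python3 plan.py 0.467 -0.058 0.22 -30 16
```

```text
0.84, -0.75, 0.03, 0.0, -0.0, 0.0093,
0.8, -0.8, 0.04, 0.0, -0.0, 0.0093,
0.75, -0.84, 0.03, 0.0, -0.0, 0.0093,
0.7, -0.88, 0.04, 0.0, -0.0, 0.0093,
0.65, -0.92, 0.03, 0.0, -0.0, 0.0093,
0.59, -0.96, 0.04, 0.0, -0.0, 0.0093,
0.53, -0.99, 0.03, 0.0, -0.0, 0.0093,
0.48, -1.02, 0.04, 0.0, -0.0, 0.0093,
0.41, -1.05, 0.03, 0.0, -0.0, 0.0093,
0.35, -1.07, 0.04, 0.0, -0.0, 0.0094,
0.29, -1.09, 0.03, 0.0, -0.0, 0.0093,
0.23, -1.1, 0.04, 0.0, -0.0, 0.0094,
0.16, -1.12, 0.03, 0.0, -0.0, 0.0093,
0.09, -1.12, 0.04, 0.0, -0.0, 0.0094,
0.03, -1.13, 0.03, 0.0, -0.0, 0.0093,
-0.04, -1.12, 0.04, 0.0, -0.0, 0.0094,
[ 0.2412 -0.5494  0.2367] [179.9987   0.      23.7092] 0.55 end [ 0.467  -0.0581  0.2199] [179.9992  -0.001  -30.0028]
```

Request:
arm_command:
  steps: [0.84, -0.75, 0.03, 0, 0, 0.0093, 0.8, -0.8, 0.04, 0, 0, 0.0093, 0.75, -0.84, 0.03, 0, 0, 0.0093, 0.7, -0.88, 0.04, 0, 0, 0.0093, 0.65, -0.92, 0.03, 0, 0, 0.0093, 0.59, -0.96, 0.04, 0, 0, 0.0093, 0.53, -0.98, 0.03, 0, 0, 0.0093, 0.48, -1.0, 0.04, 0, 0, 0.0093]
  grip: 0

```text
time_s: 1.22
position: [0.3569, -0.3012, 0.2251]
tcp_rot: [-179.9, 0.1, -4.9]
wrist_force: [0.8, 0.8, 0.8]
grip_width: 0.997
```

```bash
python3 plan.py 0.467 -0.058 0.22 -30 10
```

```text
0.3, -0.84, 0.02, -0.0, 0.0, 0.007,
0.26, -0.85, 0.02, -0.0, 0.0, 0.007,
0.22, -0.86, 0.02, -0.0, 0.0, 0.007,
0.18, -0.87, 0.02, -0.0, 0.0, 0.007,
0.15, -0.88, 0.02, -0.0, 0.0, 0.007,
0.11, -0.88, 0.01, -0.0, 0.0001, 0.0069,
0.07, -0.89, 0.02, -0.0, 0.0, 0.007,
0.03, -0.89, 0.01, -0.0, 0.0001, 0.0069,
-0.02, -0.89, 0.02, -0.0, 0.0, 0.007,
-0.05, -0.89, 0.01, -0.0001, 0.0001, 0.0069,
[ 0.3569 -0.3012  0.2251] [-179.9489    0.0944   -4.8991] 1.2167 end [ 0.467  -0.0579  0.22  ] [179.982   -0.0007 -29.9912]
```

Request:
arm_command:
  steps: [0.3, -0.85, 0.02, 0, 0, 0.007, 0.26, -0.86, 0.02, 0, 0, 0.007, 0.22, -0.87, 0.02, 0, 0, 0.007, 0.18, -0.88, 0.02, 0, 0, 0.007, 0.15, -0.89, 0.02, 0, 0, 0.007, 0.11, -0.89, 0.01, 0, 0, 0.007, 0.07, -0.89, 0.02, 0, 0, 0.007, 0.03, -0.89, 0.01, 0, 0, 0.007]

```text
time_s: 1.88
position: [0.4503, -0.0936, 0.2228]
tcp_rot: [-180.0, -0.2, -26.1]
wrist_force: [0.8, -0.0, -0.1]
grip_width: 0.999
```

```bash
python3 plan.py 0.467 -0.058 0.22 -30 3
python3 - <<'E'
from m import *
s=snap('wrist','w2');W=analyse(s)
for d in env.look_for(s,'clip'): print(d)
E
```

```text
-0.01, -0.44, 0.03, -0.0, -0.0002, 0.0036,
-0.02, -0.43, 0.03, -0.0001, -0.0002, 0.0036,
-0.02, -0.44, 0.03, -0.0, -0.0003, 0.0037,
[ 0.4503 -0.0936  0.2228] [-179.9619   -0.2408  -26.0935] 1.8833 end [ 0.4671 -0.058   0.2201] [-179.9893    0.013   -30.0174]
red 1493 [ 0.4668 -0.0574  0.0694] [ 0.4359 -0.0929  0.0509] [ 0.4934 -0.0268  0.0812] (array([ 0.4668, -0.0574]), array([0.4812, 0.8766]), np.float64(61.23359922489742), array([0.022 , 0.0105]))
foot 3058 ((0.5306435227394104, -0.2426348626613617), (0.11168748885393143, 0.025854410603642464), 62.95639419555664) [ 0.5287 -0.2529]
{'extent': [149.2, 39.3, 82.5, 73.8], 'conf': 0.89}
{'extent': [196.8, 153.3, 70.2, 64.5], 'conf': 0.73}
{'extent': [301.1, 217.5, 68.7, 82.3], 'conf': 0.71}
{'extent': [209.5, 256.3, 51.4, 65.1], 'conf': 0.63}
```

View pics/w2.png

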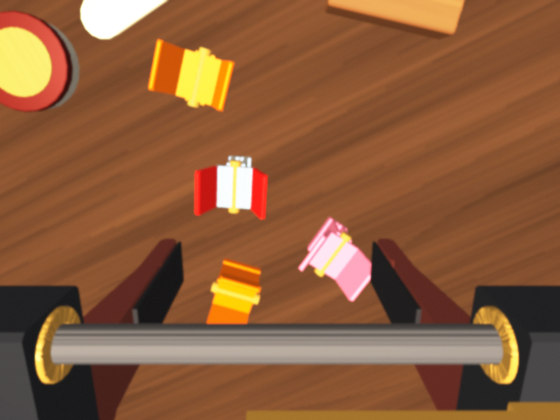

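Wrist view: the red-winged clip is at pixel (231,188), with orange clips at (192,75) and (235,290) and the pink one at (336,260). I'll move directly over it and look again.

Request:
arm_command:
  steps: [0.0, -0.6, 0.1, 0, 0, 0.0045, 0.0, -0.5, 0.2, 0, 0, 0.0045, 0, -0.2, 0.2, 0, 0, 0.002]

```text
time_s: 2.23
position: [0.4692, -0.0573, 0.2093]
tcp_rot: [-179.9, -0.4, -29.7]
wrist_force: [0.3, -0.1, 0.2]
grip_width: 1.002
```

Run:
```python
from m import *
s=snap('wrist','w3');W=analyse(s); print(env.get_obs()['position'],env.get_obs()['tcp_rot'])
for nm in('w2','w3'):
    q=dict(np.load('pics/%s.npz'%nm));W=cloud(q);hsv=cv2.cvtColor(q['color'],cv2.COLOR_RGB2HSV).astype(int);z=W[...,2]
    near=(abs(W[...,0]-.467)<.05)&(abs(W[...,1]+.057)<.05)&(z>.02)&(z<.1)
    red=near&((hsv[...,0]<4)|(hsv[...,0]>176))&(hsv[...,1]>170)
    P=W[red]; 
    d=np.array([np.cos(np.radians(61)),np.sin(np.radians(61))]);t=(P[:,:2]-[.467,-.057])@d
    A,B=P[t>0],P[t<0]
    print('wings',A.mean(0),B.mean(0),len(A),len(B),'mid',(A.mean(0)+B.mean(0))/2)
    r1=cv2.minAreaRect(P[:,:2].astype(np.float32));print('rect',r1)
    top=P[P[:,2]>.072];r1=cv2.minAreaRect(top[:,:2].astype(np.float32));print('recttop',r1)
    for X in(A,B):
        T=X[X[:,2]>.073];print(len(T),line(T))
    br=near&(hsv[...,0]>20)&(hsv[...,0]<35)&(hsv[...,1]>90)
    P=W[br]; print('rod',len(P),P.mean(0),P.min(0),P.max(0),line(P))
```

```text
red 1652 [ 0.4647 -0.0611  0.0693] [ 0.4357 -0.0929  0.0508] [ 0.4934 -0.0268  0.0806] (array([ 0.4647, -0.0611]), array([0.4979, 0.8672]), np.float64(60.1379674673975), array([0.0222, 0.0106]))
foot 1479 ((0.5273202657699585, -0.24190157651901245), (0.10383465886116028, 0.012701708823442459), 59.01833724975586) [ 0.5206 -0.2553]
[ 0.469  -0.057   0.2079] [-179.934   -0.305  -29.729]
wings [ 0.4756 -0.0415  0.0689] [ 0.4542 -0.0802  0.0703] 878 615 mid [ 0.4649 -0.0608  0.0696]
rect ((0.46431827545166016, -0.060115136206150055), (0.0568474642932415, 0.036621227860450745), 60.24055099487305)
recttop ((0.4642510414123535, -0.06007390469312668), (0.05687085539102554, 0.03641938045620918), 60.18735885620117)
341 (array([ 0.4775, -0.0385]), array([-0.8646,  0.5025]), np.float64(149.83653652470275), array([0.0104, 0.0015]))
295 (array([ 0.4524, -0.0828]), array([-0.8681,  0.4963]), np.float64(150.2417581331423), array([0.0104, 0.0016]))
rod 191 [ 0.4659 -0.0609  0.05  ] [ 0.4436 -0.0734  0.047 ] [ 0.4856 -0.0454  0.0517] (array([ 0.4659, -0.0609]), array([-0.8659,  0.5003]), np.float64(149.98196992860912), array([0.0158, 0.0016]))
wings [ 0.4761 -0.0414  0.0696] [ 0.4542 -0.0795  0.069 ] 797 855 mid [ 0.4651 -0.0604  0.0693]
rect ((0.4644874632358551, -0.06014329195022583), (0.056956131011247635, 0.036331746727228165), 60.23711013793945)
recttop ((0.46443790197372437, -0.06011493504047394), (0.056957174092531204, 0.036213938146829605), 60.2410774230957)
348 (array([ 0.4777, -0.0384]), array([-0.8666,  0.4989]), np.float64(150.06992077793228), array([0.0103, 0.0016]))
353 (array([ 0.4523, -0.0825]), array([-0.8646,  0.5025]), np.float64(149.8363760596386), array([0.0105, 0.0016]))
rod 235 [ 0.4658 -0.0605  0.0501] [ 0.4434 -0.0735  0.0463] [ 0.4859 -0.0451  0.0518] (array([ 0.4658, -0.0605]), array([-0.8688,  0.4951]), np.float64(150.32101159262677), array([0.0159, 0.0016]))
```

View pics/w3.png

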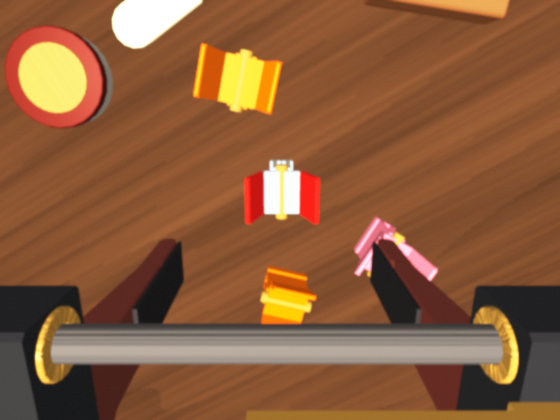

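Clip (in this view at pixel (282,192)) is at (0.4645, -0.060) with its y axis at 60°, from two wrist views in agreement; wing tips read about 0.080, against 78 mm in the text. Descending.

```bash
python3 plan.py 0.4645 -0.0602 0.066 -29.9 7
```

```text
-0.01, 0.02, 0.68, -0.0, -0.0001, 0.0001,
-0.01, 0.03, 0.67, -0.0, -0.0001, 0.0001,
-0.02, 0.02, 0.68, -0.0, -0.0001, 0.0001,
-0.01, 0.03, 0.67, -0.0, -0.0001, 0.0,
-0.01, 0.02, 0.68, -0.0001, -0.0001, 0.0001,
-0.02, 0.03, 0.67, -0.0, -0.0002, 0.0,
-0.01, 0.02, 0.68, -0.0001, -0.0001, 0.0001,
[ 0.469  -0.057   0.2079] [-179.934   -0.305  -29.729] 2.2833 end [ 0.4646 -0.0602  0.0659] [179.9946  -0.0168 -29.9087]
```

Request:
arm_command:
  steps: [-0.01, 0.02, 0.68, 0, -0.0001, 0.0001, -0.01, 0.03, 0.67, 0, -0.0001, 0.0001, -0.02, 0.02, 0.68, 0, -0.0001, 0.0001, -0.01, 0.03, 0.67, 0, -0.0001, 0, -0.01, 0.02, 0.68, 0, -0.0001, 0, -0.01, 0.02, 0.6, 0, -0.0001, 0]

```text
time_s: 2.78
position: [0.4671, -0.0653, 0.0905]
tcp_rot: [-179.9, -0.7, -29.6]
wrist_force: [0.5, -0.1, 0.2]
grip_width: 1.0
```

```bash
python3 plan.py 0.4645 -0.0602 0.066 -29.9 2
```

```text
-0.08, -0.05, 0.41, -0.0002, -0.001, 0.0004,
-0.09, -0.05, 0.41, -0.0001, -0.001, 0.0005,
[ 0.4671 -0.0653  0.0905] [-179.8916   -0.7339  -29.5783] 2.7833 end [ 0.4644 -0.0602  0.0659] [-179.9977   -0.0136  -29.9017]
```

Request:
arm_command:
  steps: [-0.08, -0.06, 0.3, -0.0002, -0.001, 0.0004, -0.08, -0.05, 0.2, 0, -0.001, 0.0004, 0, 0, 0.05, 0, 0, 0]

```text
time_s: 3.03
position: [0.4617, -0.0618, 0.0698]
tcp_rot: [179.9, 0.4, -29.9]
wrist_force: [0.4, 0.3, 0.3]
grip_width: 0.997
```

```bash
python3 plan.py 0.4645 -0.0602 0.066 -29.9 1
```

```text
0.06, -0.09, 0.12, 0.0004, 0.001, -0.0001,
[ 0.4617 -0.0618  0.0698] [179.8657   0.3753 -29.9418] 3.0333 end [ 0.4645 -0.0604  0.0661] [-179.9902    0.0153  -29.9054]
```

Request:
arm_command:
  steps: [0.05, -0.07, 0.1, 0.0002, 0.0005, 0, 0.03, -0.03, 0.05, 0, 0, 0, 0, 0, 0, 0, 0, 0]

```text
time_s: 3.28
position: [0.4665, -0.061, 0.067]
tcp_rot: [180.0, 0.0, -29.9]
wrist_force: [0.6, -0.2, -1.1]
grip_width: 1.004
```

```bash
python3 plan.py 0.4645 -0.0602 0.066 -29.9 1
```

```text
-0.07, 0.01, 0.03, 0.0, 0.0001, -0.0001,
[ 0.4665 -0.061   0.067 ] [179.9881   0.0194 -29.9366] 3.2833 end [ 0.4645 -0.0602  0.0661] [179.9881  -0.0166 -29.9006]
```

Close enough. Now the squeeze.

Request:
arm_command:
  steps: [-0.04, 0, 0.02, 0, 0, 0, 0, 0, 0, 0, 0, 0, 0, 0, 0, 0, 0, 0, 0, 0, 0, 0, 0, 0, 0, 0, 0, 0, 0, 0, 0, 0, 0, 0, 0, 0]
  grip: 1
  squeeze: 20

```text
time_s: 3.78
position: [0.468, -0.0606, 0.0711]
tcp_rot: [-179.9, -0.4, -29.9]
wrist_force: [-0.8, 0.3, 11.4]
grip_width: 0.589
```

Run:
```python
from h import *
o=env.get_obs();print(o);snap('wrist','w4')
```

```text
{'time_s': 3.7833, 'joints': array([-1.14985082e+01, -1.35343210e+01,  1.05196750e+02, -2.23624893e-02,
        8.79250718e+01,  1.08375762e+02]), 'qd': array([ 0.00576778, -1.04729451, -1.909017  ,  0.14984388,  0.2856128 ,
       -0.06231656]), 'joint_torque': array([ 4.70534270e-02, -2.31390238e+01, -3.24842727e+01,  8.67803162e-02,
       -5.78859039e-01,  1.43422101e-03]), 'position': array([ 0.46797449, -0.06063492,  0.07105584]), 'tcp_rot': array([-179.89117238,   -0.39851205,  -29.87391962]), 'wrist_force': array([-0.76329037,  0.33521571, 11.40417099]), 'moment': array([0.10121937, 0.24509653, 0.00361194]), 'grip_width': 0.5886503437957809}
```

View pics/w4.png

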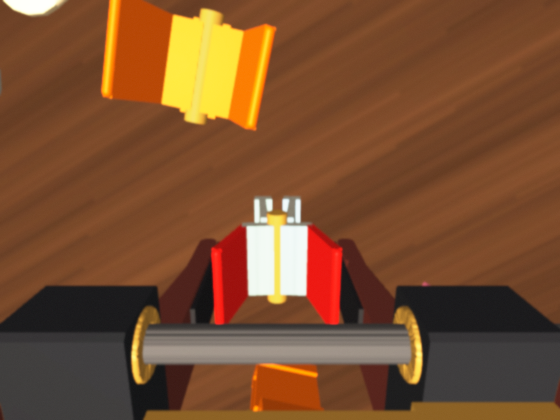

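The fingers are on the wings (inner red wings at pixels 213–340) and still closing, pushing up on the tool. Holding a few rows.

Request:
arm_command:
  steps: [0, 0, 0, 0, 0, 0, 0, 0, 0, 0, 0, 0, 0, 0, 0, 0, 0, 0, 0, 0, 0, 0, 0, 0]

```text
time_s: 4.17
position: [0.4697, -0.061, 0.0743]
tcp_rot: [-179.8, -0.7, -29.9]
wrist_force: [-0.0, -0.7, 1.7]
grip_width: 0.358
```

Opening is 31.5 mm, matching the 32 mm fully squeezed wings. Lifting and checking.

Request:
arm_command:
  steps: [0, 0, -0.3, 0, 0, 0, 0, 0, -0.6, 0, 0, 0, 0, 0, -0.8, 0, 0, 0, 0, 0, -0.8, 0, 0, 0, 0, 0, -0.8, 0, 0, 0, 0, 0, -0.8, 0, 0, 0, 0, 0, -0.8, 0, 0, 0, 0, 0, -0.5, 0, 0, 0]

```text
time_s: 4.83
position: [0.4635, -0.0596, 0.2372]
tcp_rot: [179.9, 0.3, -29.9]
wrist_force: [-0.7, -0.2, -0.8]
grip_width: 0.359
```

Run:
```python
from m import *
o=env.get_obs();print(o['position'],o['tcp_rot'],o['wrist_force'],o['grip_width']);
for n in('wrist','scene'):
    s=snap(n,n[0]+'5')
    if n=='scene': 
        im=s['color'][100:300,180:440,::-1];cv2.imwrite('pics/s5c.png',cv2.resize(im,None,fx=3,fy=3,interpolation=cv2.INTER_CUBIC))
```

```text
[ 0.4635 -0.0596  0.2372] [179.8832   0.2876 -29.8689] [-0.7211 -0.1996 -0.7537] 0.3585443586184618
```

View pics/w5.png

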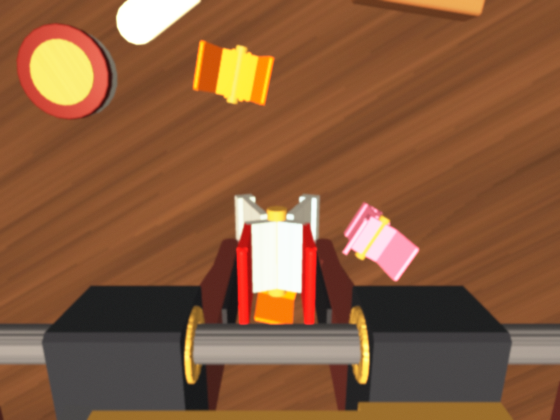

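View pics/s5c.png

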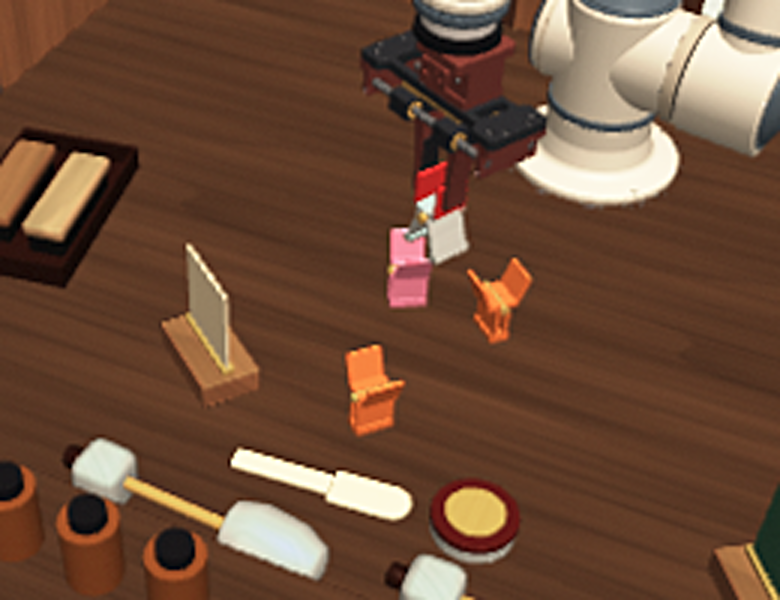

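Clip is held with jaws spread (wrist picture: jaws at pixels (245,215) and (310,215), wings parallel at 244 and 310). Measuring its pose in the hand.

```bash
cat > hand.py <<'E'
from m import *
from scipy.spatial.transform import Rotation as R
def inhand(f):
    q=dict(np.load('pics/%s.npz'%f));W=cloud(q);hsv=cv2.cvtColor(q['color'],cv2.COLOR_RGB2HSV).astype(int)
    o=env.get_obs();A=R.from_euler('xyz',o['tcp_rot'],degrees=True)
    L=A.inv().apply((W-o['position']).reshape(-1,3)).reshape(W.shape)
    near=(abs(L[...,0])<.035)&(abs(L[...,1])<.035)&(L[...,2]>-.03)&(L[...,2]<.09)
    red=near&((hsv[...,0]<4)|(hsv[...,0]>176))&(hsv[...,1]>170)
    br=near&(hsv[...,0]>20)&(hsv[...,0]<35)&(hsv[...,1]>90)
    ch=near&(hsv[...,1]<50)&(L[...,2]>.01)
    for n,m in(('red',red),('rod',br),('chrome',ch)):
        P=L[m]
        if len(P)>5:
            print(f,n,len(P),'mean',P.mean(0),'pct2',np.percentile(P,2,axis=0),'pct98',np.percentile(P,98,axis=0),line(P)[2])
            if n=='red':
                for X in(P[P[:,1]>0],P[P[:,1]<0]): 
                    if len(X)>5: print('  wing',len(X),X.mean(0),X.min(0),X.max(0),np.cov(X.T)[0,2]/np.cov(X.T)[2,2])
    return L
E
python3 -c "
from hand import *
inhand('w5');inhand('s5')"
```

```text
w5 red 2488 mean [ 0.001   0.0006 -0.0038] pct2 [-0.0183 -0.0149 -0.0107] pct98 [0.0147 0.0168 0.0162] -88.83042702724909
  wing 1213 [ 0.0009  0.0145 -0.0037] [-0.0212  0.0127 -0.0113] [0.015  0.0188 0.0234] 0.4137372526579565
  wing 1275 [ 0.0011 -0.0127 -0.0039] [-0.0197 -0.0168 -0.0144] [ 0.0151 -0.0108  0.0229] 0.44081461269683314
w5 rod 258 mean [0.0017 0.0007 0.0283] pct2 [-0.0266 -0.0034  0.0266] pct98 [0.0192 0.0048 0.0309] 179.6762199928227
w5 chrome 4780 mean [0.0009 0.0011 0.0337] pct2 [-0.0207 -0.0216  0.0226] pct98 [0.0162 0.0238 0.0673] 161.8838913860164
s5 red 131 mean [0.0032 0.002  0.0034] pct2 [-0.0163 -0.0251 -0.0216] pct98 [0.0163 0.0154 0.0239] -77.55244653701729
  wing 89 [0.0017 0.0115 0.003 ] [-0.0167  0.0082 -0.0114] [0.0167 0.0168 0.0251] 0.1566908241321618
  wing 42 [ 0.0063 -0.0182  0.0043] [-0.0197 -0.0289 -0.0295] [ 0.0169 -0.0135  0.0245] -0.15998952922131096
s5 chrome 219 mean [ 0.0016 -0.0102  0.0496] pct2 [-0.0223 -0.0262  0.0211] pct98 [0.0182 0.0164 0.0693] 49.78975799055386
```

```bash
python3 plan.py 0.557 -0.255 0.25 52 16
```

```text
0.37, 0.26, -0.03, -0.0, 0.0, -0.0142,
0.35, 0.29, -0.03, -0.0, 0.0, -0.0142,
0.32, 0.32, -0.03, -0.0, 0.0, -0.0142,
0.29, 0.34, -0.02, -0.0, 0.0, -0.0142,
0.26, 0.37, -0.03, -0.0, 0.0, -0.0142,
0.22, 0.39, -0.02, -0.0, 0.0, -0.0142,
0.19, 0.41, -0.03, -0.0, 0.0, -0.0142,
0.15, 0.42, -0.02, -0.0, 0.0, -0.0142,
0.11, 0.44, -0.03, -0.0, 0.0, -0.0142,
0.07, 0.44, -0.02, -0.0, 0.0, -0.0142,
0.03, 0.45, -0.03, -0.0, 0.0, -0.0142,
-0.01, 0.45, -0.02, -0.0, 0.0001, -0.0142,
-0.05, 0.45, -0.03, -0.0001, 0.0, -0.0143,
-0.09, 0.44, -0.02, -0.0, 0.0001, -0.0142,
-0.12, 0.43, -0.03, -0.0001, 0.0, -0.0143,
-0.16, 0.42, -0.02, -0.0, 0.0001, -0.0142,
[ 0.4643 -0.0598  0.2378] [179.9435   0.1034 -29.8668] 4.9333 end [ 0.557  -0.2549  0.25  ] [-179.9993   -0.0177   51.9972]
```

Request:
arm_command:
  steps: [0.37, 0.26, -0.05, 0, 0, -0.0142, 0.35, 0.29, -0.05, 0, 0, -0.0142, 0.32, 0.32, -0.05, 0, 0, -0.0142, 0.29, 0.34, -0.05, 0, 0, -0.0142, 0.26, 0.37, -0.05, 0, 0, -0.0142, 0.22, 0.39, -0.05, 0, 0, -0.0142, 0.19, 0.41, -0.03, 0, 0, -0.0142, 0.15, 0.42, -0.03, 0, 0, -0.0142]

```text
time_s: 5.6
position: [0.5105, -0.1577, 0.2371]
tcp_rot: [-179.4, 0.9, 13.1]
wrist_force: [-0.5, 0.1, -0.6]
grip_width: 0.357
```

```bash
python3 plan.py 0.557 -0.255 0.25 52 8
```

```text
0.1, 0.44, -0.06, -0.0003, 0.0002, -0.0135,
0.06, 0.44, -0.06, -0.0003, 0.0002, -0.0135,
0.02, 0.45, -0.06, -0.0003, 0.0002, -0.0135,
-0.02, 0.45, -0.06, -0.0003, 0.0002, -0.0135,
-0.06, 0.45, -0.05, -0.0003, 0.0002, -0.0135,
-0.09, 0.44, -0.06, -0.0003, 0.0003, -0.0136,
-0.13, 0.43, -0.05, -0.0003, 0.0002, -0.0135,
-0.16, 0.41, -0.05, -0.0002, 0.0003, -0.0136,
[ 0.5105 -0.1577  0.2371] [-179.4485    0.8589   13.0593] 5.6 end [ 0.557  -0.2549  0.2499] [-179.9918   -0.0011   52.0087]
```

Request:
arm_command:
  steps: [0.1, 0.44, -0.2, -0.0003, 0.0002, -0.0135, 0.06, 0.44, -0.2, -0.0003, 0.0002, -0.0135, 0.02, 0.45, -0.1, -0.0003, 0.0002, -0.0135, -0.02, 0.45, -0.1, -0.0003, 0.0002, -0.0135, -0.06, 0.45, -0.1, -0.0003, 0.0002, -0.0135, -0.09, 0.44, -0.05, -0.0003, 0.0002, -0.0135, -0.13, 0.42, -0.05, -0.0003, 0.0002, -0.0135, -0.15, 0.38, -0.05, -0.0003, 0.0002, -0.0135]

```text
time_s: 6.27
position: [0.5566, -0.2568, 0.2439]
tcp_rot: [-178.6, 0.3, 54.0]
wrist_force: [-0.2, 0.1, -0.7]
grip_width: 0.357
```

```bash
python3 plan.py 0.557 -0.255 0.25 52 2
```

```text
0.03, -0.01, -0.1, -0.0019, 0.0005, 0.0027,
0.03, -0.02, -0.1, -0.002, 0.0005, 0.0028,
[ 0.5566 -0.2568  0.2439] [-178.5902    0.3335   53.9705] 6.2667 end [ 0.557  -0.2549  0.25  ] [-180.       -0.0021   51.9862]
```

Request:
arm_command:
  steps: [0.03, -0.02, -0.1, -0.0019, 0.0005, 0.0027, 0.02, 0, 0, -0.001, 0.0003, 0.001, 0, 0, 0, 0, 0, 0]

```text
time_s: 6.52
position: [0.5563, -0.2563, 0.2409]
tcp_rot: [-179.2, 0.1, 52.3]
wrist_force: [0.8, -0.6, -1.0]
grip_width: 0.363
```

Run:
```python
from hand import *
for n in('wrist','scene','top'):
    s=snap(n,n[0]+'6');
    if n!='wrist': 
        C=s['color'];im=(C[120:280,170:330] if n=='scene' else C[140:260,240:390])[:,:,::-1];cv2.imwrite('pics/%s6c.png'%n[0],cv2.resize(im,None,fx=4,fy=4,interpolation=cv2.INTER_CUBIC))
o=env.get_obs();print(o['position'],o['tcp_rot'],o['wrist_force'],o['grip_width'],o['time_s'])
for f in('w6','s6'):
    L=inhand(f)
    q=dict(np.load('pics/%s.npz'%f));W=cloud(q)
    c=(abs(W[...,0]-.557)<.05)&(abs(W[...,1]+.257)<.06)&(W[...,2]>.1)&(W[...,2]<.14)
    P=W[c]
    if len(P)>5: print(f,'card',len(P),P.mean(0),P.min(0),P.max(0),line(P)); Q=L[c];print('  in tool min/max/mean',Q.min(0),Q.max(0),Q.mean(0))
```

```text
[ 0.5565 -0.2561  0.242 ] [-179.2844    0.1313   52.4683] [ 0.5636 -0.0714 -0.2462] 0.3587012330701118 6.6667
w6 red 2493 mean [ 0.0011 -0.0005 -0.0034] pct2 [-0.0182 -0.016  -0.0105] pct98 [0.0147 0.0157 0.0173] 91.16272431952866
  wing 1217 [ 0.001   0.0134 -0.0036] [-0.0215  0.0117 -0.0127] [0.0152 0.0173 0.0217] 0.4952867145948663
  wing 1276 [ 0.0012 -0.0138 -0.0033] [-0.0194 -0.0179 -0.0146] [ 0.015  -0.012   0.0231] 0.46400782442537103
w6 rod 266 mean [ 0.0022 -0.0001  0.0288] pct2 [-0.0267 -0.0042  0.0271] pct98 [0.0192 0.0037 0.0363] -179.94821978812698
w6 chrome 4732 mean [0.0009 0.     0.0339] pct2 [-0.0208 -0.0225  0.0229] pct98 [0.0162 0.0226 0.0674] -175.44596354665035
w6 card 303 [ 0.5701 -0.2386  0.1295] [ 0.5541 -0.2587  0.1037] [ 0.5833 -0.2223  0.1324] (array([ 0.5701, -0.2386]), array([-0.6219, -0.7831]), np.float64(-128.45554687058538), array([0.0133, 0.0009]))
  in tool min/max/mean [-0.0024  0.0001  0.1095] [0.0425 0.0033 0.1381] [0.0225 0.0015 0.1124]
s6 red 86 mean [ 0.0051 -0.007   0.0048] pct2 [-0.0172 -0.0176 -0.0079] pct98 [0.0192 0.0164 0.0224] 48.79438845987127
  wing 19 [0.014  0.015  0.0059] [ 0.0096  0.013  -0.0089] [0.0196 0.0167 0.0225] -0.10021390681118841
  wing 67 [ 0.0026 -0.0132  0.0044] [-0.0199 -0.0183 -0.0079] [ 0.0196 -0.0106  0.0231] 0.1489786691321362
s6 chrome 194 mean [0.0042 0.0063 0.0488] pct2 [-0.0195 -0.0171  0.0243] pct98 [0.0199 0.0239 0.072 ] 117.01210198270986
s6 card 107 [ 0.5613 -0.2519  0.1168] [ 0.5277 -0.2938  0.1006] [ 0.5857 -0.2201  0.1326] (array([ 0.5613, -0.2519]), array([0.6139, 0.7894]), np.float64(52.128930992773256), array([0.0262, 0.0011]))
  in tool min/max/mean [-0.0471 -0.0016  0.1094] [0.0466 0.0048 0.1414] [0.0065 0.0028 0.1251]
```

View pics/w6.png

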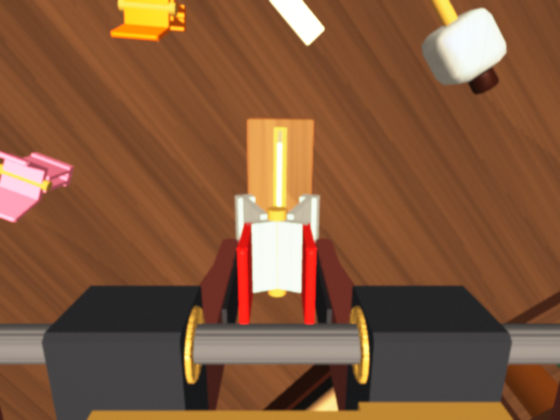

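View pics/s6c.png

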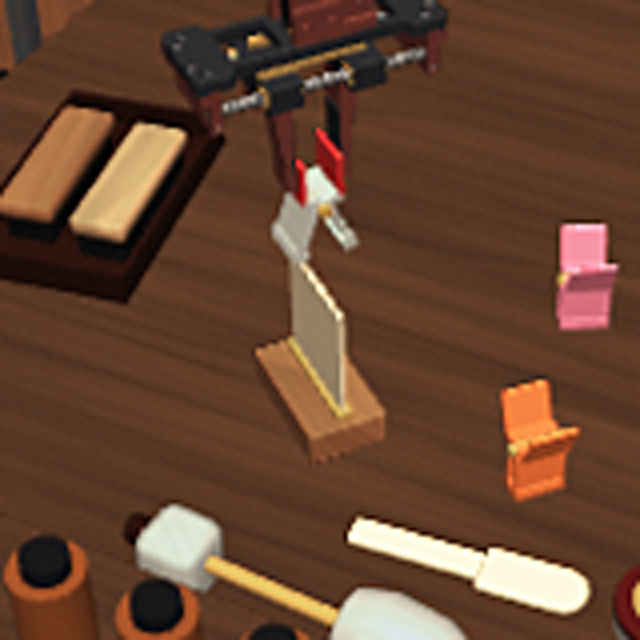

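The card edge lies midway between the open jaws (wrist picture: card strip at column 280, jaws at 245 and 311). Its centre lies within about 1 mm of the clip's plane. Descending gently.

```bash
python3 plan.py 0.557 -0.256 0.184 52 8
```

```text
0.0, 0.0, 0.24, -0.0002, 0.0, 0.0002,
0.0, 0.0, 0.24, -0.0003, 0.0001, 0.0002,
0.0, 0.01, 0.24, -0.0002, 0.0, 0.0001,
0.0, 0.0, 0.24, -0.0003, 0.0001, 0.0002,
0.0, 0.0, 0.24, -0.0002, 0.0, 0.0001,
0.01, 0.01, 0.24, -0.0003, 0.0001, 0.0002,
0.0, 0.0, 0.25, -0.0002, 0.0, 0.0001,
0.01, 0.01, 0.24, -0.0003, 0.0001, 0.0002,
[ 0.5565 -0.2561  0.242 ] [-179.2844    0.1313   52.4683] 6.6667 end [ 0.5572 -0.256   0.1841] [179.995   -0.0096  51.9995]
```

Request:
arm_command:
  steps: [0, 0, 0.2, -0.001, 0.0002, 0.0005, 0, 0, 0.2, -0.0005, 0, 0.0003, 0, 0, 0.2, -0.0003, 0, 0.0002, 0, 0, 0.1, 0, 0, 0]

```text
time_s: 7.0
position: [0.5565, -0.2547, 0.2207]
tcp_rot: [179.8, 0.0, 52.1]
wrist_force: [-1.0, -0.3, -1.2]
grip_width: 0.362
```

```bash
python3 plan.py 0.557 -0.256 0.184 52 6
```

```text
-0.0, 0.01, 0.2, 0.0001, 0.0, 0.0,
-0.0, 0.01, 0.2, 0.0001, 0.0, 0.0,
-0.01, 0.0, 0.21, 0.0001, 0.0, 0.0,
-0.0, 0.01, 0.2, 0.0, 0.0, 0.0001,
-0.01, 0.0, 0.21, 0.0001, 0.0, 0.0,
-0.0, 0.01, 0.2, 0.0, 0.0, 0.0001,
[ 0.5565 -0.2547  0.2207] [179.845    0.0179  52.0621] 7.0 end [ 0.5571 -0.256   0.1841] [179.989    0.0179  51.9901]
```

Request:
arm_command:
  steps: [0, 0.03, 0.2, 0.0001, 0, 0, 0, 0.02, 0.2, 0.0001, 0, 0, 0, 0.01, 0.2, 0, 0, 0, 0, 0, 0.15, 0, 0, 0]

```text
time_s: 7.33
position: [0.5578, -0.2556, 0.1956]
tcp_rot: [179.9, 0.0, 52.1]
wrist_force: [-0.3, -0.1, -0.8]
grip_width: 0.356
```

```bash
python3 - <<'E'
from hand import *
s=snap('wrist','w7');o=env.get_obs();print(o['position'],o['tcp_rot'],o['wrist_force'],o['grip_width'])
L=inhand('w7');W=cloud(s)
c=(abs(W[...,0]-.557)<.05)&(abs(W[...,1]+.257)<.06)&(W[...,2]>.1)&(W[...,2]<.14)&(L[...,0]>.022)
Q=L[c];print(len(Q),Q.min(0),Q.max(0),Q.mean(0))
E
python3 plan.py 0.557 -0.256 0.184 52 2
```

```text
[ 0.5575 -0.2554  0.1943] [-179.9542    0.04     52.0604] [ 0.6317 -0.3016 -2.183 ] 0.36116135508922464
w7 red 2489 mean [ 0.0013 -0.0002 -0.0057] pct2 [-0.0181 -0.0157 -0.0126] pct98 [0.0149 0.016  0.0147] 90.82712892623987
  wing 1214 [ 0.0013  0.0137 -0.0059] [-0.0207  0.012  -0.0156] [0.0153 0.0178 0.0207] 0.49344987942286267
  wing 1275 [ 0.0014 -0.0135 -0.0055] [-0.0201 -0.0176 -0.0161] [ 0.0153 -0.0116  0.022 ] 0.47254931786201726
w7 rod 274 mean [0.0031 0.0003 0.0267] pct2 [-0.0263 -0.0037  0.0248] pct98 [0.0195 0.0045 0.0341] 179.82320342752234
w7 chrome 4936 mean [0.002  0.0004 0.0329] pct2 [-0.0204 -0.022   0.0206] pct98 [0.0233 0.023  0.065 ] -179.1692145713146
198 [ 0.022  -0.0017  0.0619] [0.0412 0.0007 0.0933] [ 0.0331 -0.0005  0.0661]
-0.01, -0.0, 0.17, -0.0001, 0.0001, 0.0001,
-0.02, -0.0, 0.17, -0.0, 0.0, 0.0001,
[ 0.5575 -0.2554  0.1943] [-179.9542    0.04     52.0604] 7.3833 end [ 0.557  -0.2561  0.1841] [-179.9902    0.004    51.9884]
```

View pics/w7.png

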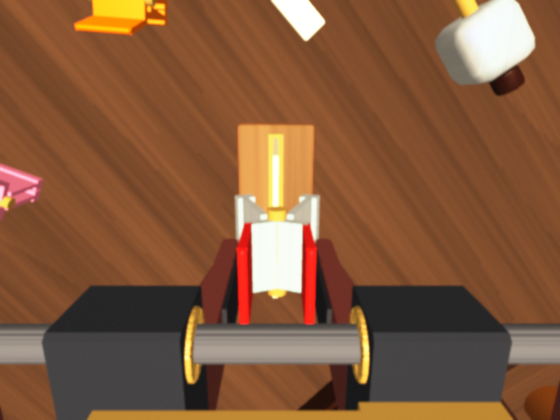

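Card is within 0.5 mm of the clip's mid-plane, with its strip still between the jaws at column 277. Lowering the last 10 mm and settling.

Request:
arm_command:
  steps: [-0.01, -0.01, 0.17, 0, 0, 0, -0.01, 0, 0.15, 0, 0, 0, 0, 0, 0.05, 0, 0, 0, 0, 0, 0, 0, 0, 0, 0, 0, 0, 0, 0, 0, 0, 0, 0, 0, 0, 0]

```text
time_s: 7.88
position: [0.5567, -0.2559, 0.1813]
tcp_rot: [-179.9, 0.1, 52.0]
wrist_force: [-0.3, -0.6, -1.2]
grip_width: 0.361
```

Run:
```python
from hand import *
for n in('wrist','scene'):
    s=snap(n,n[0]+'8');
    if n!='wrist': 
        C=s['color'];im=C[120:280,170:330][:,:,::-1];cv2.imwrite('pics/%s8c.png'%n[0],cv2.resize(im,None,fx=4,fy=4,interpolation=cv2.INTER_CUBIC))
o=env.get_obs();print(o['position'],o['tcp_rot'],o['wrist_force'],o['grip_width'],o['qd'],o['time_s'])
for f in('w8','s8'):
    L=inhand(f);W=cloud(dict(np.load('pics/%s.npz'%f)))
    c=(abs(W[...,0]-.557)<.05)&(abs(W[...,1]+.257)<.06)&(W[...,2]>.09)&(W[...,2]<.14)&(abs(L[...,0])>.022)&(abs(L[...,1])<.01)
    Q=L[c]
    if len(Q): print(len(Q),Q.min(0),Q.max(0),Q.mean(0))
    c=(abs(W[...,0]-.557)<.09)&(abs(W[...,1]+.257)<.09)&(W[...,2]>.02)&(W[...,2]<.033)
    print('foot',cv2.minAreaRect(W[c][:,:2].astype(np.float32)))
```

```text
[ 0.5568 -0.2559  0.1816] [-179.9208    0.047    52.044 ] [-1.2614  0.427  -1.0138] 0.3581465254122957 [-0.0052 -0.114  -0.0382 -0.0323 -0.0122  0.0297] 7.9833
w8 red 2494 mean [ 0.0012 -0.0005 -0.0043] pct2 [-0.0182 -0.0161 -0.0111] pct98 [0.0149 0.0156 0.0159] -90.19984751012792
  wing 1226 [ 0.0013  0.0133 -0.0043] [-0.0209  0.0116 -0.0135] [0.0154 0.0172 0.0219] 0.4925360480174832
  wing 1268 [ 0.0012 -0.0139 -0.0042] [-0.022  -0.018  -0.0152] [ 0.0151 -0.012   0.0218] 0.4725094537819203
w8 rod 274 mean [ 0.0032 -0.0002  0.028 ] pct2 [-0.0261 -0.0044  0.026 ] pct98 [0.0194 0.004  0.0356] 179.84337207991368
w8 chrome 4945 mean [ 0.0021 -0.0001  0.0338] pct2 [-0.0206 -0.0225  0.0221] pct98 [0.026  0.0224 0.0662] -179.67839991452922
313 [-0.0479 -0.0018  0.0492] [0.042  0.0014 0.088 ] [ 0.0186 -0.0002  0.054 ]
foot ((0.5664863586425781, -0.2432173192501068), (0.07168111205101013, 0.06407927721738815), 51.74586868286133)
s8 red 86 mean [ 0.0051 -0.0064  0.0035] pct2 [-0.0194 -0.0197 -0.0104] pct98 [0.0185 0.0164 0.0201] 50.10923173869846
  wing 21 [0.0136 0.0146 0.0048] [ 0.0063  0.0118 -0.0132] [0.019  0.0169 0.0212] 0.08567270940340536
  wing 65 [ 0.0023 -0.0133  0.0031] [-0.0209 -0.0203 -0.0104] [ 0.0215 -0.0099  0.024 ] 0.17509546249305158
s8 chrome 183 mean [0.0043 0.0062 0.0476] pct2 [-0.0178 -0.0183  0.0221] pct98 [0.0195 0.0241 0.072 ] 118.04598047712989
44 [ 0.0235 -0.0018  0.0489] [0.0451 0.0033 0.0903] [0.0361 0.001  0.0696]
foot ((0.5572804808616638, -0.25646352767944336), (0.11279451847076416, 0.06494264304637909), 51.646263122558594)
```

View pics/s8c.png

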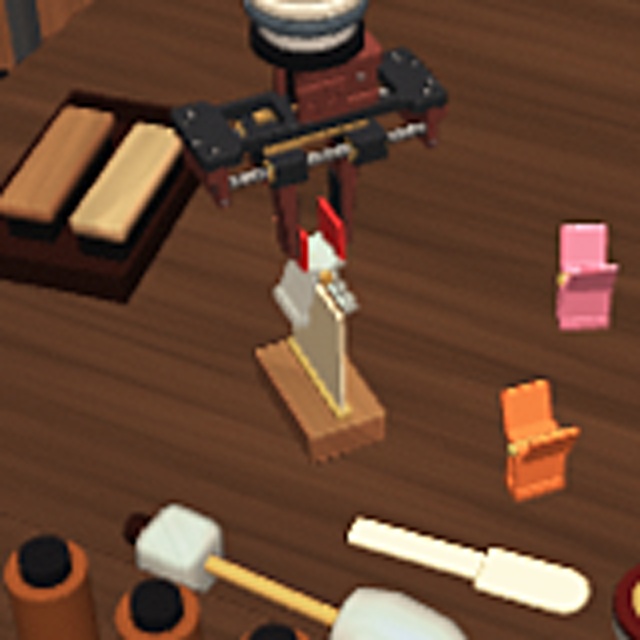

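View pics/w8.png

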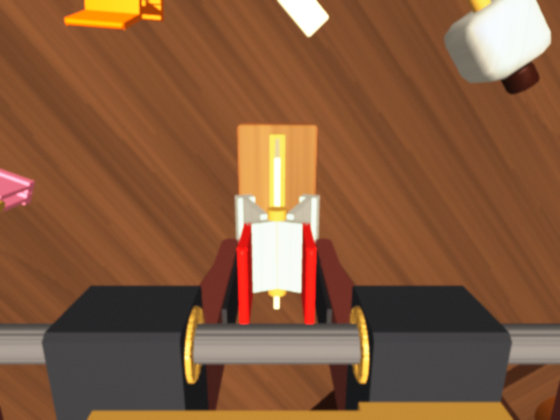

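The card top edge sits between the jaws, with a jaw on each side in the scene picture at (290,290) and (345,295). The edge reads about 52 mm below the TCP and the jaw tips about 70 mm, so the overlap is about 19 mm. The sideways offset is under 1 mm and the stand hasn't moved. Handing in.

```bash
python3 -c "
from bench import env
print(env.finish_job());o=env.get_obs();print(o['position'],o['grip_width'],o['wrist_force'],o['time_s'])"
```

```text
the job is handed in; nothing more can be done
None
the job is handed in; nothing more can be done
```

The job is handed in: the red-winged clip is held fully squeezed and upright, gaping around the top edge of the ivory card near its middle. The robot reports no verdict, and its clock read about 8 s of the 35 s allowed.

**Last checks:**
- **Squeeze:** the grip opening was about 31.5 mm, matching the 32 mm the text gives for fully squeezed wings. I judged the lever angles from this and the pictures, as they can't be read directly. The grip setting was 20 N.
- **Position:** the jaw tips are about 19 mm below the card edge, and the card lies within about 1 mm of the clip's middle plane and a few mm of its centre.
- **Alignment:** the tool was in line with the card to within about 0.5° and vertical to within about 0.1°.
- **Contact:** nothing in the pictures or the wrist force, which stayed around 1 N, points to contact with the card. That is too coarse to confirm the 0.3 N limit directly.
- **Stand and other things:** the ivory stand measured the same place as at the start, within 1–2 mm. I did not measure the green stand or the other items afterwards; the arm passed well above everything on its way.

**Disagreements:** while squeezing, the flared wings pushed the tool up about 7 mm, so the grip is higher on the wings than planned. I corrected for this from the measured clip position in the hand. Readings of how far the jaw tips hang below the tool ranged from about 70 to 75 mm depending on the feature used. The overlap is between 18 and 24 mm either way, against the 5 mm required.

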